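Start the magnetic stirrer from its control box

TASK

Start the stirrer from the four-key control box: push down the raised end of the wide rocker switch until it is fully over, then do the same with the narrow rocker, and then press the round button all the way down for a moment and let it spring back up. Do not press the square key or anything out of turn, and do not pick up or shift the beaker, jar, stopper and vial that stand around.

Things in the scene. Friction and masses are not known exactly. Their poses are not given: they have to be found in the camera images.
- control_box: Grey control box fixed on the worktop, 150 x 134 x 26 mm; origin at the centre of its underside, x across its 150 mm away from the robot, z up. On it four black plates (62 x 54 mm, top 30 mm above the worktop), centres at x = +-33, y = +-29 mm, each with one white key in its middle: wide rocker, narrow rocker, round button, square key, in places that change between starts.
- wide_rocker (a joint): The wide rocker, white plastic paddle 48 mm long (along the box's x), 36 mm wide. Rad: 0 = off (ribbed end, on the box's -x side nearest the robot, raised 5 mm; other end sunk), 0.4 = fully on, at its stop (ribbed end sunk). Starts at 0 to 0.05. Push the ribbed end straight down; it has friction only (0.04 N m: 2 N at the end, more nearer the pivot) and stays where left. On means above 0.33.
- wide_rocker_end (a point): Point on top of the ribbed end of the wide rocker, on its centre line, 18 mm from the pivot (end edge: 24 mm); about 42 mm above the worktop when off, 34 mm when fully on. Moves and tilts with the paddle; axes as the box's at value 0. The pivot is 30 mm above the worktop; the top face passes 8 mm above it.
- narrow_rocker (a joint): The narrow rocker, white plastic paddle 48 mm long (along the box's x), 16 mm wide. Rad: 0 = off (ribbed end, on the box's -x side nearest the robot, raised 5 mm; other end sunk), 0.4 = fully on, at its stop (ribbed end sunk). Starts at 0 to 0.05. Push the ribbed end straight down; it has friction only (0.04 N m: 2 N at the end, more nearer the pivot) and stays where left. On means above 0.33.
- narrow_rocker_end (a point): Point on top of the ribbed end of the narrow rocker, on its centre line, 18 mm from the pivot (end edge: 24 mm); about 42 mm above the worktop when off, 34 mm when fully on. Moves and tilts with the paddle; axes as the box's at value 0. The pivot is 30 mm above the worktop; the top face passes 8 mm above it.
- round_button (a joint): Round push button, 28 mm across, sprung. Value in m: 0 = up, 0.006 = fully down at its stop. It takes about 1.5 N to start it moving and 5 N to hold it at the stop, and springs back when let go.
- round_button_top (a point): Centre of the round button's flat top, 38 mm above the worktop when up, 32 mm when fully down. Axes as the control box.
- square_key (a joint): Square push key, 28 x 28 mm, sprung like the round button (0 = up, 0.006 m = fully down). It stops the stirrer and must be left alone.
- square_key_top (a point): Centre of the square key's flat top, 38 mm above the worktop when up.
- stirrer: White magnetic stirrer fixed on the worktop behind the control box, 120 x 120 mm, with a round steel plate 100 mm across whose top is 48 mm above the worktop; origin at the centre of its underside.
- beaker: Loose clear beaker, 56 mm across and 58 mm tall, standing on the stirrer's plate; origin at the centre of its underside. To be left alone.
- jar: Loose white jar with a red screw lid, 56 mm across, 70 mm tall, standing on the robot's side of the control box; origin at the centre of its underside. To be left alone.
- stopper: Loose blue stopper, 26 mm across, 22 mm tall, standing near the box's corner on the robot's side, to its right; origin at the centre of its underside. To be left alone.
- vial: Loose small brown vial with a white cap, 22 mm across, 44 mm tall, standing close beside the control box on its right (-y) side; origin at the centre of its underside. To be left alone.

How it is judged:
On the way, in this order (a step that is already met when the one before it is completed fails the run):
1. the wide rocker is fully on (value of joint wide_rocker above 0.33 rad), for 0.1 s.
2. then the narrow rocker is fully on (value of joint narrow_rocker above 0.33 rad), for 0.1 s.
3. then the round button is pressed down (at least 4.5 of its 6 mm) (value of joint round_button above 0.0045 m), for 0.1 s.
At the end, for the whole second after the job is handed in: Both rockers are on (above 0.33 of 0.4 rad), the round button and the square key are up (within 1.5 mm), and beaker, jar, stopper and vial stand at rest within 20 mm of where they stood (value of joint each of wide_rocker, narrow_rocker above 0.33 rad and value of joint each of round_button, square_key below 0.0015 m and distance of each of beaker, jar, stopper, vial from where it was at the start of the episode below 0.02 m and linear speed of each of beaker, jar, stopper, vial below 0.03 m/s); the robot touches nothing.
It fails at once if the square key is pressed (3 mm or more) (value of joint square_key above 0.003 m).
It fails at once if the narrow rocker is rocked over before the wide one is on (value of joint narrow_rocker above 0.2 rad and value of joint wide_rocker below 0.2 rad).
It fails at once if the round button is pressed (3 mm or more) before both rockers are on (value of joint round_button above 0.003 m and value of joint any of wide_rocker, narrow_rocker below 0.33 rad).
It fails at once if the beaker, jar, stopper or vial is shifted or carried by more than 20 mm, or tipped by more than 0.35 rad (distance of any of beaker, jar, stopper, vial from where it was at the start of the episode above 0.02 m or angle between any of beaker, jar, stopper, vial's own z axis and vertical above 0.35 rad).
It fails at once if the beaker, jar, stopper or vial is lifted (8 mm or more) (height (world z) of beaker above 0.056 m or height (world z) of any of jar, stopper, vial above 0.008 m).
It also fails if it takes over 51 s, if anything falls off the work surface, if the arm or the gripper's body presses on something with over 40 N, if the wrist force passes 120 N, or if a joint passes its speed limit or range.

ROBOT

A 6-joint arm with a two-finger parallel gripper is mounted at the origin on a cart in front of the work surface, level with it; the furniture and walls round the work are solid. World frame = base frame: x ahead of the robot, y to its left, z up, the work surface at z = 0. Lengths are in m, angles in rad, forces in N, time in s.
With the tool pointing down it reaches from about 0.425 to 0.95 m from the base axis. Payload 3.5 kg.
Tool frame: the origin (TCP) lies midway between the tips of the shut fingers; the grasp point (between the pads) lies 19 mm behind it (ctrl.pinch_z is the distance from the TCP to the grasp point, in m); z points along the fingers, y is the line along which they close (so a half turn about z gives the same grasp; the last joint's range is limited). The gripper opens to 85 mm and grips with 20 to 120 N. Pads are 22 mm wide; open, the fingers measure 114 mm over their backs; the gripper's body (76 mm by 85 mm) begins 54 mm behind the grasp point. The pads swing forward as they close: fully open they stand 13 mm farther back than shut.
Start: joints at [-1.485, 0.286, 1.577, -0, 1.279, -0.15], TCP at [0.158, -0.656, 0.231] pointing down, gripper open.
Joint ranges: [-2.77, 2.77], [-0.9, 2.22], [0.21, 2.48], [-1.53, 4.67], [0.24, 2.81], [-2.84, 2.84]. Speed limits (rad/s): [2.79, 2.79, 3.14, 3.14, 3.14, 3.14].

INTERFACE

Orientations are given as a unit quaternion [x, y, z, w].
In Python, from plant import get_state, viewer, sign_off, ctrl gives the robot as it stands. The module is installed in compiled form; this text tells all that it offers.
- The arm moves only by the shell command python3 -m handwheel 'ROWS' [FORCE]. ROWS is JSON, a list that holds one entry, the list of rows, each a list of 5 numbers: the finger opening in m, from 0 to 0.0854, then the shift along the tool's x, y, z in m, then the turn about the tool's z in degrees. In form: [[[claw, x, y, z, spin], ...]]. A call has 1 to 12 rows; each row shifts and turns the commanded pose from where the row before left it, along the tool's axes as they then stand; what a row does not reach is not made up. A row lasts 1/12 s, in which the tool goes at most 41.7 mm and 7.16 degrees, less where a joint would pass 70% of its speed; a pose out of reach is approached as far as the arm can. A call is refused whole if a number of a shift passes 0.0417 or a number of a turn 7.16, either way. A call with a gripper value outside its range is refused whole. The fingers move at their own pace and stop on an object; FORCE is the grip in N (left out, the last holds). Time passes only in rows, so rows that do not move let the fingers close. It gives the time, the measured TCP pose, the force, the opening and the grip force at its end, in the units of the state.
- get_state(): the state, without advancing time (a new reading comes with each control period).
- viewer.read_camera(name): name is "scene" or "side" or "wrist"; returns the picture (400x640x3 uint8, blue, green, red); there is no depth.
- viewer.camera_params(name): a dict with "fov_y" (degrees; the focal length in pixels is half the picture's height over the tangent of half this angle, whatever the lens; pixels are square), "cx", "cy" (the principal point, pixels), "k1" (the pictures are not rectified: a ray, as slopes to the right and down, at radius r is drawn at 1 + k1 r^2 times it, then the intrinsics apply), "xyz" and "attitude" of the camera in the world; the wrist camera has in their place "hand_eye" (4x4, takes a point from camera to tool coordinates, whose origin is the TCP and whose axes are the flange's). Camera axes: x right, y up, looking along -z (the intrinsics and any distortion apply to the point x, -y, -z); pixel columns grow to the right and rows downward; lengths in m; the calibration is good to about 2 mm. A picture is of the moment at which its call begins: read the wrist's pose just before it. camera_params takes no time and is no camera call.
- sign_off(): hands the job in; it is judged then, once.
Trained networks look in the newest picture that a camera, given by its name, has taken for a name from the list of things; names that differ only in an ending like _2 or _b are one class to them, and where a whole thing is asked for, a point or a joint stands for the part that bears it (a point fixed in the world has none). Each returns a list of dicts, best first, with "confidence" (0 to 1); they miss things now and then, are a little off and sometimes report something else, mostly with a low value. They report only what shows in the picture. A call takes as long as a camera call.
- viewer.look_for(camera, name): "extent" ([left, top, width, height] as shares, 0 to 1, of the picture: columns of its width, rows of its height, round what is visible of it).
- viewer.outline_of(camera, name): "mask" (400x640 bool, what is visible of it) and "extent" ([left, top, width, height] as shares, 0 to 1, of the picture: columns of its width, rows of its height, round what is visible of it).
- viewer.pinpoint(camera, name): "xy" ([column, row] as shares, 0 to 1, of the picture: columns of its width, rows of its height: a listed point, or the origin of a listed thing).
The state is a dict: "time": time; "qpos": joint angles; "dq": joint speeds; "joint_efforts": joint torques, N m; "eef_pos": TCP position; "tcp_rot": TCP orientation; "contact_force": force on the tool from outside, world axes, zero at the start; "wrist_torque": the same for the moment, N m; "opening": opening from 0.0 (shut) to 1.0 (fully open); "finger_force": force on a finger pad.
Only numpy, scipy, OpenCV 4.12 (cv2) and the standard library are available. Lean on these libraries where they do the work, as an engineer would, in place of code of your own. Each camera call takes 0.05 s, during which the arm holds its last target. There are 200 camera calls.

## Working session

There is one attempt and no reset: what is moved stays moved. The work goes in short steps, Python scripts to look and compute and a shell command to move; the robot and the scene stay as the last step left them, time stands still between calls to the robot, and variables do not carry over. Pictures are saved under pics/ and viewed, at most 10 in all, crops included, and the job is handed in when it is done.

```bash
mkdir -p pics; cat > h.py <<'E'
import numpy as np, cv2
from scipy.spatial.transform import Rotation as R
from plant import get_state, viewer, sign_off, ctrl
def ray(cam,u,v,st=None):
    p=viewer.camera_params(cam); f=200/np.tan(np.radians(p['fov_y'])/2)
    K=np.array([[f,0,p['cx']],[0,f,p['cy']],[0,0,1.]])
    s=cv2.undistortPointsIter(np.array([[[u,v]]],float),K,np.array([p['k1'],0,0,0.]),None,None,(3,50,1e-10))[0,0]
    d=np.array([s[0],-s[1],-1])
    if cam=='wrist':
        H=np.array(p['hand_eye']); Rt=R.from_quat(st['tcp_rot']).as_matrix()
        return np.array(st['eef_pos'])+Rt@H[:3,3], Rt@H[:3,:3]@d
    a=np.array(p['attitude'],float)
    M=R.from_quat(a).as_matrix() if a.size==4 else a.reshape(3,3)
    return np.array(p['xyz']),M@d
def at_z(cam,u,v,z,st=None):
    o,d=ray(cam,u,v,st); return o+d*(z-o[2])/d[2]
Z=dict(wide_rocker_end=.042,narrow_rocker_end=.042,round_button_top=.038,square_key_top=.038,control_box=0,vial=0,jar=0,stopper=0)
def measure(cam,names=Z):
    st=get_state(); im=viewer.read_camera(cam)
    for n in names:
        for r in viewer.pinpoint(cam,n)[:2]:
            u,v=r['xy'][0]*640,r['xy'][1]*400
            print(cam,n,round(r['confidence'],2),round(u),round(v),at_z(cam,u,v,Z[n],st).round(4))
    return im
E
python3 - <<'E'
from h import *
print(viewer.camera_params('scene'),viewer.camera_params('wrist'))
s=get_state();print(s)
for c in('scene','side'): cv2.imwrite(f'pics/{c}0.png',measure(c))
E
```

```text
{'fov_y': 42.728567858587795, 'cx': 314.76354868705494, 'cy': 206.57334308034302, 'k1': 0.05792564862013844, 'xyz': array([ 0.16808627, -0.46405676,  0.71403367]), 'attitude': array([ 0.29332248, -0.15006626, -0.4489919 ,  0.83057107])} {'fov_y': 59.51891795798329, 'cx': 317.6460795662439, 'cy': 201.21271196283413, 'k1': -0.07727154112949593, 'hand_eye': array([[-2.58189960e-04,  9.45703882e-01,  3.25029385e-01,
         8.28550696e-02],
       [ 9.99999442e-01, -8.86285945e-05,  1.05223170e-03,
        -2.92250351e-04],
       [ 1.02390650e-03,  3.25029476e-01, -9.45703332e-01,
        -1.43599639e-01],
       [ 0.00000000e+00,  0.00000000e+00,  0.00000000e+00,
         1.00000000e+00]])}
{'time': 0.0, 'qpos': array([-1.48498538e+00,  2.87150932e-01,  1.57818540e+00,  1.82915287e-05,
        1.27863412e+00, -1.49995463e-01]), 'dq': array([-1.16434003e-03,  1.35457043e-03,  1.18981327e-03,  6.17623117e-05,
        6.11767112e-04, -1.17525015e-03]), 'joint_efforts': array([ 1.84790597e-04, -4.05976903e+01, -2.92626232e+01, -1.18794907e-05,
        5.76614650e-03,  4.06408091e-06]), 'e
[... 690 characters left out ...]
]
scene vial 0.85 290 286 [ 0.4806 -0.198   0.    ]
scene jar 0.84 194 304 [ 0.373  -0.0923  0.    ]
scene stopper 0.56 221 321 [ 0.3743 -0.1453  0.    ]
side wide_rocker_end 0.91 352 227 [ 0.5109 -0.1473  0.042 ]
side narrow_rocker_end 0.6 382 244 [ 0.4424 -0.1396  0.042 ]
side round_button_top 0.49 327 241 [ 0.5358 -0.0923  0.038 ]
side square_key_top 0.72 350 260 [ 0.4738 -0.0743  0.038 ]
side control_box 0.74 348 256 [ 0.4977 -0.1102  0.    ]
side control_box 0.41 250 197 [ 0.775  -0.1441  0.    ]
side vial 0.74 378 234 [ 0.4759 -0.1987  0.    ]
side vial 0.47 381 246 [ 0.4555 -0.1702  0.    ]
side jar 0.96 402 290 [ 0.3742 -0.0931  0.    ]
side jar 0.47 348 256 [ 0.4976 -0.1108  0.    ]
```

View pics/scene0.png

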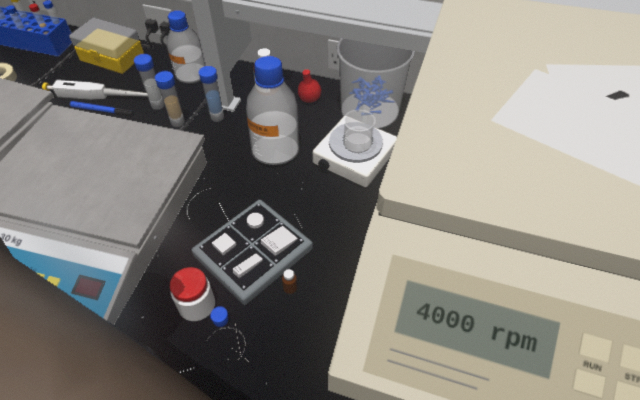

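View pics/side0.png

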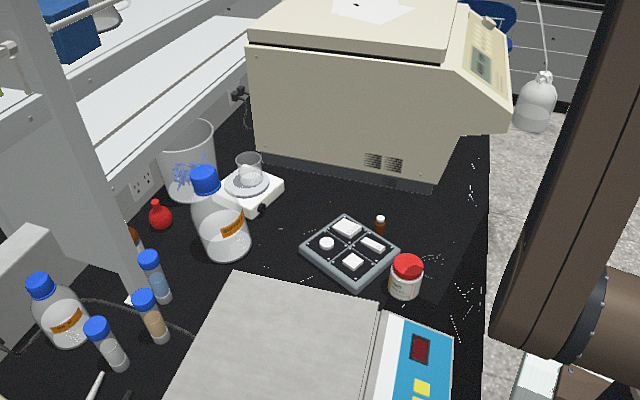

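The pictures agree. In the scene view, the round button is at (255,220), wide rocker (279,239), square key (224,243), narrow rocker (247,264), with the ribbed ends toward the robot. The jar is at (192,295), stopper (220,316) and vial (290,280). The tall centrifuge is on the right, between the start pose and the box, so I'll work out where it stands.

```bash
python3 - <<'E'
from h import *
for c,pts in dict(scene=[(333,365),(372,240),(385,190)],side=[(437,190),(255,150),(485,140)]).items():
    for p in pts: print(c,p,at_z(c,*p,0).round(3))
# top edge front corner: scene(380,215)/(385,190) and side (453,62)
for a,b in (((388,190),(248,45)),((330,385),(432,190))):
    o,d=ray('scene',*a);o2,d2=ray('side',*b)
    k=np.linalg.lstsq(np.c_[d,-d2],o2-o,rcond=None)[0];print(o+k[0]*d,o2+k[1]*d2)
s=get_state();M=R.from_quat(s['tcp_rot']).as_matrix();print(M.round(3))
p=viewer.camera_params('side');print(p['xyz'])
cv2.imwrite('pics/w0.png',viewer.read_camera('wrist'))
E
```

```text
scene (333, 365) [ 0.409 -0.323  0.   ]
scene (372, 240) [ 0.628 -0.264  0.   ]
scene (385, 190) [ 0.737 -0.229  0.   ]
side (437, 190) [ 0.425 -0.4    0.   ]
side (255, 150) [ 0.889 -0.3    0.   ]
side (485, 140) [ 0.391 -0.679  0.   ]
[ 0.60953501 -0.28619466  0.16321531] [ 0.78485347 -0.20549483  0.32978121]
[ 0.37464155 -0.34012679  0.0286877 ] [ 0.42187681 -0.34004866  0.04293799]
[[ 0.972  0.234  0.   ]
 [ 0.234 -0.972 -0.   ]
 [ 0.     0.    -1.   ]]
[0.24842292 0.37331126 0.61397282]
```

View pics/w0.png

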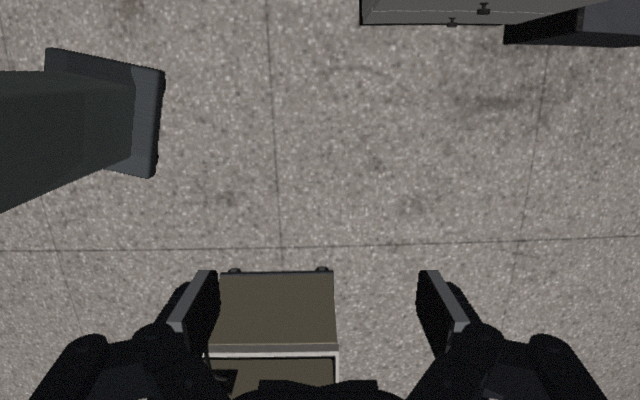

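```bash
python3 - <<'E'
from h import *
for a,b in (((385,212),(447,62)),((384,190),(452,52)),((333,378),(437,190)),((333,375),(500,133)),((385,262),(455,85))):
    o,d=ray('scene',*a);o2,d2=ray('side',*b)
    k=np.linalg.lstsq(np.c_[d,-d2],o2-o,rcond=None)[0];print(o+k[0]*d,o2+k[1]*d2)
E
```

```text
[ 0.45316012 -0.34954001  0.32599903] [ 0.44644936 -0.34939796  0.32111082]
[ 0.45446809 -0.34479676  0.354229  ] [ 0.43966518 -0.344343    0.34259722]
[ 0.38182928 -0.34018663  0.03779684] [ 0.41149777 -0.34077103  0.04706732]
[ 0.33126037 -0.36936832  0.20580756] [ 0.32630527 -0.36904356  0.20427715]
[ 0.43260385 -0.36576104  0.27818479] [ 0.42788585 -0.36561032  0.27535541]
```

Centrifuge: top at about 0.35 m, left edge at y≈-0.35, nose at x≈0.33. I'll rise to 0.47 m with the fingers shut, cross over it and then turn.

```bash
python3 -m handwheel '[[[0,0,0,-0.04,0],[0,0,0,-0.04,0],[0,0,0,-0.04,0],[0,0,0,-0.04,0],[0,0,0,-0.04,0],[0,0,0,-0.04,0],[0,0,0,0,0],[0,0,0,0,0]]]' && python3 -m handwheel '[[[0,0.027,-0.0265,0,0],[0,0.027,-0.0265,0,0],[0,0.027,-0.0265,0,0],[0,0.027,-0.0265,0,0],[0,0.027,-0.0265,0,0],[0,0.027,-0.0265,0,0],[0,0.027,-0.0265,0,0],[0,0.027,-0.0265,0,0]]]'
```

```text
time: 1.62
eef_pos: [0.1578, -0.6568, 0.4764]
tcp_rot: [0.993, 0.118, -0.0, 0.004]
contact_force: [-0.2, -0.2, 0.1]
opening: -0.003
finger_force: 0.0
time: 2.28
eef_pos: [0.3186, -0.3977, 0.4688]
tcp_rot: [0.993, 0.117, -0.001, -0.002]
contact_force: [0.3, 0.1, 0.7]
opening: 0.001
finger_force: 0.0
```

```bash
python3 -m handwheel '[[[0,0.027,-0.0265,0,0],[0,0.027,-0.0265,0,0],[0,0.027,-0.0265,0,0],[0,0.027,-0.0265,0,0],[0,0.027,-0.0265,0,0],[0,0.027,-0.0265,0,0],[0,0.027,-0.0265,0,0],[0,0.027,-0.0265,0,0],[0,0,0,0,0],[0,0,0,0,0]]]' && python3 -m handwheel '[[[0,0,0,0.04,6.5],[0,0,0,0.04,6.5],[0,0,0,0.04,6.5],[0,0,0,0.04,6.5],[0,0,0,0.04,6.5],[0,0,0,0.04,0],[0,0,0,0.03,0],[0,0,0,0,0],[0,0,0,0,0],[0,0,0,0,0]]]'
python3 - <<'E'
from h import *
im=measure('wrist');cv2.imwrite('pics/w1.png',im);print(get_state()['eef_pos'],get_state()['tcp_rot'])
E
```

```text
time: 3.12
eef_pos: [0.4791, -0.1413, 0.469]
tcp_rot: [0.993, 0.12, -0.002, -0.001]
contact_force: [-0.3, -0.0, -0.2]
opening: -0.002
finger_force: 0.0
time: 3.95
eef_pos: [0.4793, -0.1444, 0.2032]
tcp_rot: [0.986, -0.166, 0.001, 0.0]
contact_force: [-0.1, -0.4, 1.1]
opening: -0.002
finger_force: 0.0
wrist wide_rocker_end 0.98 307 149 [ 0.5075 -0.1444  0.042 ]
wrist narrow_rocker_end 0.74 318 218 [ 0.4434 -0.1321  0.042 ]
wrist square_key_top 0.68 251 209 [ 0.4704 -0.0752  0.038 ]
wrist control_box 0.68 281 166 [ 0.4935 -0.11    0.    ]
wrist vial 0.83 369 155 [ 0.475  -0.1977  0.    ]
wrist jar 0.8 309 266 [ 0.3756 -0.0979  0.    ]
wrist jar 0.27 350 256 [ 0.3721 -0.1458  0.    ]
wrist stopper 0.89 348 254 [ 0.3755 -0.1438  0.    ]
[ 0.47896401 -0.14316186  0.20195515] [ 9.86318681e-01 -1.64848900e-01  5.12966733e-04  1.92942683e-04]
```

View pics/w1.png

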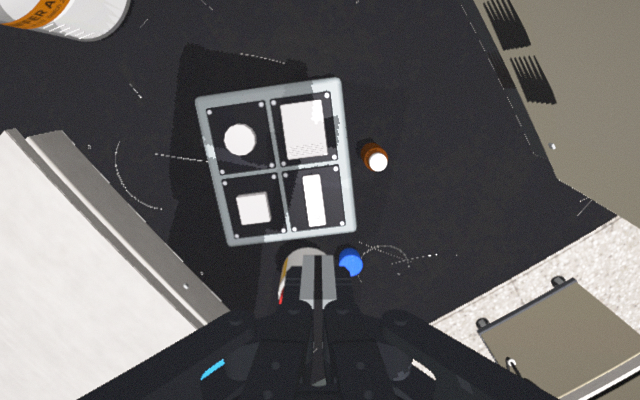

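The wrist view shows the layout clearly: round (240,139), wide (304,128), square (253,208), narrow (315,200), vial (375,158), stopper (350,262). All the points fit one box pose, centre (0.498,-0.112) and yaw -0.18. Next I'll align to the box and go above the wide rocker's ribbed end.

```bash
python3 -m handwheel '[[[0,0,0,0,-4.4],[0,0,0,0,-4.3],[0,0.026,-0.0045,0,0],[0,0,0,0.035,0],[0,0,0,0.035,0],[0,0,0,0.035,0],[0,0,0,0.032,0],[0,0,0,0,0],[0,0,0,0,0],[0,0,0,0,0],[0,0,0,0,0]]]'
python3 - <<'E'
from h import *
im=measure('wrist',['wide_rocker_end','narrow_rocker_end']);cv2.imwrite('pics/w2.png',im)
measure('scene',['wide_rocker_end']);measure('side',['wide_rocker_end']);print(get_state()['eef_pos'],get_state()['contact_force'])
E
```

```text
time: 5.32
eef_pos: [0.5072, -0.1443, 0.0673]
tcp_rot: [0.996, -0.09, 0.003, 0.001]
contact_force: [-0.2, -0.6, 0.2]
opening: -0.003
finger_force: 0.0
wrist wide_rocker_end 0.71 319 246 [ 0.5066 -0.145   0.042 ]
wrist narrow_rocker_end 0.46 313 344 [ 0.443 -0.13   0.042]
wrist narrow_rocker_end 0.46 317 246 [ 0.5069 -0.1437  0.042 ]
scene wide_rocker_end 0.93 273 240 [ 0.515  -0.1432  0.042 ]
side wide_rocker_end 0.79 351 226 [ 0.515 -0.148  0.042]
side wide_rocker_end 0.45 379 246 [ 0.4442 -0.1304  0.042 ]
[ 0.50541792 -0.1434714   0.06501868] [ 0.43393338 -0.09953508 -0.29666036]
```

View pics/w2.png

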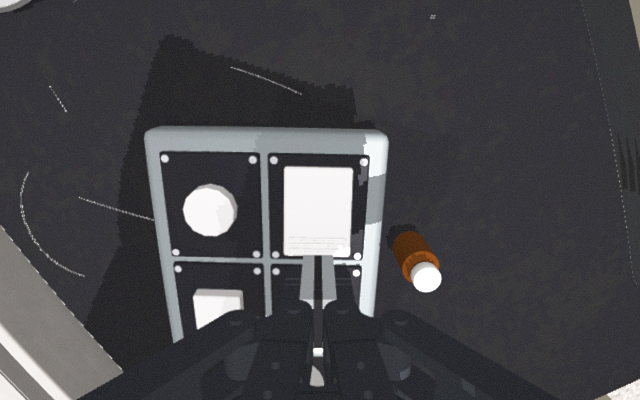

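The fingertips at (318,257) are just over the ribs, on the rocker's centre line (ribs at rows 237-253), and the tool is square to the box. Pressing.

```bash
python3 -m handwheel '[[[0,0,0,0.012,0],[0,0,0,0.006,0],[0,0,0,0.004,0],[0,0,0,0.003,0],[0,0,0,0.003,0],[0,0,0,0.002,0],[0,0,0,0,0],[0,0,0,0,0]]]'
```

```text
time: 6.33
eef_pos: [0.5025, -0.1425, 0.0348]
tcp_rot: [0.996, -0.089, -0.005, -0.001]
contact_force: [-10.9, 2.6, 13.7]
opening: 0.005
finger_force: 8.2
```

```bash
python3 -m handwheel '[[[0,0,0,0.001,0],[0,0,0,0.001,0],[0,0,0,0,0],[0,0,0,0,0]]]'; python3 -m handwheel '[[[0,0,0,-0.01,0],[0,0,0,-0.02,0],[0,0,0,-0.02,0],[0,0,0,0,0],[0,0,0,0,0]]]'
python3 - <<'E'
from h import *
Z['wide_rocker_end']=.034
im=measure('wrist',['wide_rocker_end','narrow_rocker_end']);cv2.imwrite('pics/w3.png',im)
E
```

```text
time: 6.67
eef_pos: [0.5025, -0.1426, 0.0345]
tcp_rot: [0.996, -0.089, -0.005, -0.001]
contact_force: [-16.5, 5.0, 24.4]
opening: 0.003
finger_force: 13.8
time: 7.08
eef_pos: [0.5062, -0.1438, 0.0832]
tcp_rot: [0.996, -0.09, 0.002, 0.001]
contact_force: [0.5, 0.6, 1.2]
opening: 0.0
finger_force: 0.0
wrist wide_rocker_end 0.87 318 232 [ 0.5034 -0.1437  0.034 ]
```

View pics/w3.png

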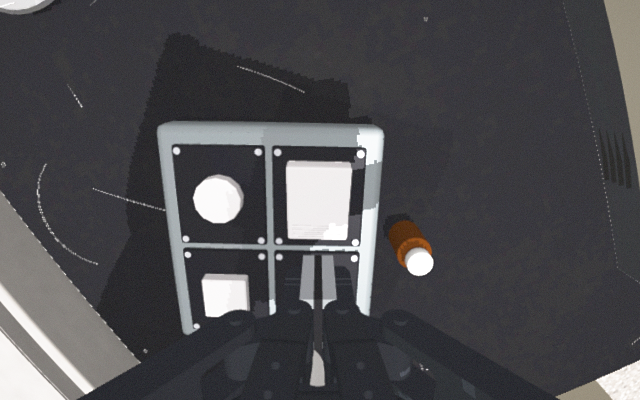

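The wide rocker is over: the force rose stiffly at a tip height of 34.5 mm, and its far end now stands up at row 160. Next is the narrow rocker, 66 mm back.

```bash
python3 -m handwheel '[[[0,-0.033,0,0,0],[0,-0.033,0,0,0],[0,0,0,0,0],[0,0,0,0.015,0],[0,0,0,0,0],[0,0,0,0,0]]]'
python3 - <<'E'
from h import *
Z['wide_rocker_end']=.034
for c in ('scene','side'):
    im=measure(c,['wide_rocker_end','narrow_rocker_end'])
    u,v=(250,265) if c=='scene' else (370,240)
    cv2.imwrite(f'pics/{c}n.png',cv2.resize(im[v-60:v+60,u-80:u+80],None,fx=4,fy=4,interpolation=2))
print(get_state()['eef_pos'],get_state()['contact_force'])
E
```

```text
time: 7.73
eef_pos: [0.4392, -0.131, 0.066]
tcp_rot: [0.996, -0.09, -0.002, -0.001]
contact_force: [-0.8, -0.9, -0.0]
opening: 0.002
finger_force: 0.0
scene wide_rocker_end 0.58 269 247 [ 0.5053 -0.1422  0.034 ]
scene narrow_rocker_end 0.86 237 269 [ 0.4426 -0.1285  0.042 ]
side wide_rocker_end 0.97 354 232 [ 0.5052 -0.1458  0.034 ]
side narrow_rocker_end 0.76 383 246 [ 0.4377 -0.1353  0.042 ]
[ 0.44069296 -0.13175877  0.06775944] [-0.04527559  0.1033243   1.00344244]
```

View pics/siden.png

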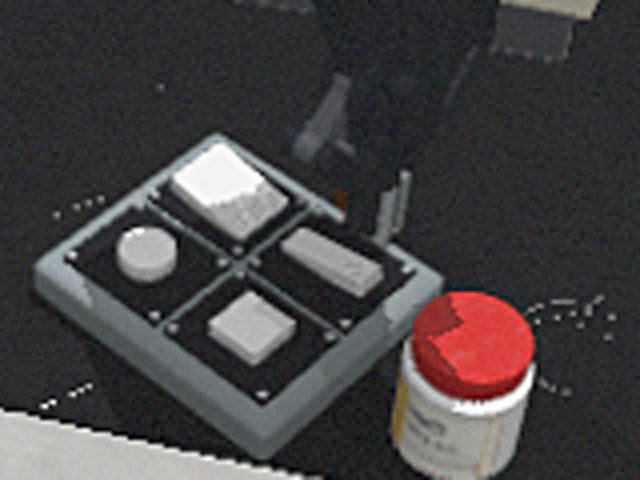

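The side crop shows the wide rocker tilted over, its far end up at (215,160) and ribs down at (255,215). The narrow rocker's ribbed end is still up at (365,275), and the fingers are above and behind it. Pressing the narrow rocker.

```bash
python3 -m handwheel '[[[0,0,0,0.014,0],[0,0,0,0.006,0],[0,0,0,0.004,0],[0,0,0,0.003,0],[0,0,0,0.003,0],[0,0,0,0.003,0],[0,0,0,0.002,0],[0,0,0,0,0],[0,0,0,0,0]]]'
```

```text
time: 8.78
eef_pos: [0.4383, -0.131, 0.0347]
tcp_rot: [0.996, -0.089, -0.004, -0.001]
contact_force: [-14.5, 4.2, 24.9]
opening: -0.0
finger_force: 13.7
```

```bash
python3 -m handwheel '[[[0,0,0,-0.01,0],[0,0,0,-0.02,0],[0,0,0,-0.02,0],[0,0.029,-0.0195,0,0],[0,0.029,-0.0195,0,0],[0,0.028,-0.0195,0,0],[0,0,0,0,0],[0,0,0,0,0],[0,0,0,0,0]]]'
python3 - <<'E'
from h import *
Z['wide_rocker_end']=Z['narrow_rocker_end']=.034
im=measure('wrist',['round_button_top'])
im2=measure('side',['round_button_top','narrow_rocker_end'])
a=cv2.resize(im2[180:300,290:450],(533,400),interpolation=2)
cv2.imwrite('pics/r.png',cv2.resize(np.hstack([im[:, 160:480],a]),None,fx=.9,fy=.9))
measure('scene',['round_button_top','narrow_rocker_end'])
print(get_state()['eef_pos'],get_state()['contact_force'])
E
```

```text
time: 9.53
eef_pos: [0.5349, -0.0892, 0.082]
tcp_rot: [0.996, -0.089, -0.0, -0.0]
contact_force: [-0.7, 1.0, 0.1]
opening: 0.002
finger_force: 0.0
wrist round_button_top 0.72 318 230 [ 0.5353 -0.0893  0.038 ]
side round_button_top 0.6 328 242 [ 0.5324 -0.0924  0.038 ]
side narrow_rocker_end 0.69 383 249 [ 0.4371 -0.1345  0.034 ]
scene round_button_top 0.48 221 319 [ 0.3651 -0.1605  0.038 ]
scene round_button_top 0.45 257 219 [ 0.5376 -0.0933  0.038 ]
scene narrow_rocker_end 0.62 235 271 [ 0.4402 -0.1254  0.034 ]
scene narrow_rocker_end 0.36 290 289 [ 0.4612 -0.2135  0.034 ]
[ 0.5349385  -0.08963873  0.08245339] [-0.61418801  0.32628772 -0.11073808]
```

View pics/r.png

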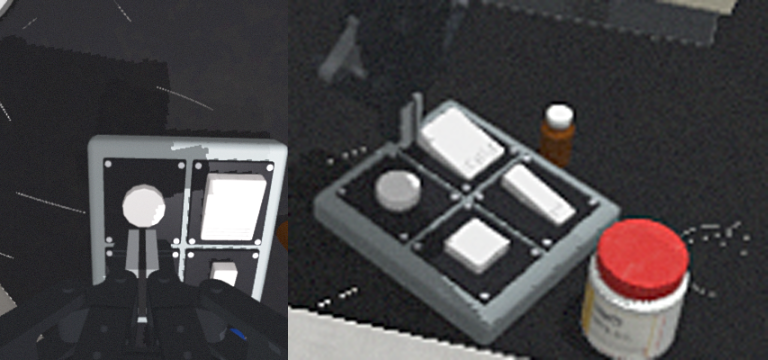

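Both rockers are tilted over: in the side half of the picture, their far ends are up at (455,130) and (520,180). The round button measures directly below the TCP. Pressing it.

```bash
python3 -m handwheel '[[[0,0,0,0.02,0],[0,0,0,0.016,0],[0,0,0,0.006,0],[0,0,0,0.005,0],[0,0,0,0.004,0],[0,0,0,0.001,0],[0,0,0,0,0],[0,0,0,0,0],[0,0,0,0,0],[0,0,0,0,0]]]'
```

```text
time: 10.77
eef_pos: [0.5346, -0.0892, 0.032]
tcp_rot: [0.996, -0.089, -0.002, -0.0]
contact_force: [-6.6, 1.1, 10.0]
opening: -0.001
finger_force: 4.7
```

```bash
python3 -m handwheel '[[[0,0,0,-0.01,0],[0,0,0,-0.02,0],[0,0,0,-0.035,0],[0,0,0,-0.04,0],[0,0,0,-0.04,0],[0,0,0,0,0],[0,0,0,0,0],[0,0,0,0,0]]]'
python3 - <<'E'
from h import *
im=measure('wrist',['vial','stopper','jar','wide_rocker_end'])
im2=viewer.read_camera('side')
a=cv2.resize(im2[180:300,290:450],(533,400),interpolation=2)
cv2.imwrite('pics/f.png',cv2.resize(np.hstack([im[:, 160:480],a]),None,fx=.9,fy=.9))
E
```

```text
time: 11.43
eef_pos: [0.5355, -0.0894, 0.176]
tcp_rot: [0.996, -0.09, 0.001, 0.0]
contact_force: [-0.7, 0.2, -0.8]
opening: -0.005
finger_force: 0.0
wrist vial 0.97 438 215 [ 0.4732 -0.1992  0.    ]
wrist vial 0.29 348 207 [ 0.4981 -0.1122  0.    ]
wrist stopper 0.58 393 306 [ 0.3751 -0.1441  0.    ]
wrist stopper 0.48 386 207 [ 0.4913 -0.1491  0.    ]
wrist jar 0.58 439 214 [ 0.4744 -0.2003  0.    ]
wrist jar 0.53 350 315 [ 0.3734 -0.0955 -0.    ]
wrist wide_rocker_end 0.94 382 206 [ 0.5097 -0.1399  0.042 ]
```

View pics/f.png

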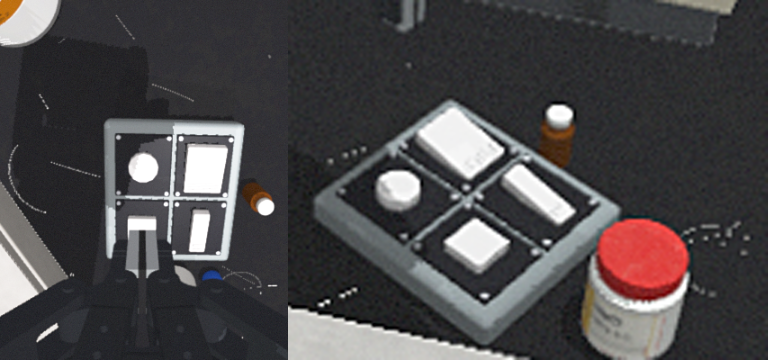

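The picture shows both rockers over, the round button (398,190) and square key (477,245) up, and the vial and jar where they stood. The arm is clear at 0.176 m.

```bash
python3 -c "from plant import sign_off; print(sign_off())"
```

```text
the job is handed in; nothing more can be done
None
```

I rocked the wide rocker and then the narrow one fully over, pressed and released the round button, and handed the job in at about 11.5 s of the 51 s allowed. The square key and the loose things were left alone; the hand-in gave no verdict back.

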